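Post-cure a printed gripper cup in the UV box

ROBOT

A 6-joint arm with a two-finger parallel gripper is mounted at the origin on the work surface. World frame = base frame: x ahead of the robot, y to its left, z up, the work surface at z = 0. Lengths are in m, angles in rad, forces in N, time in s.
With the tool pointing down it reaches from about 0.3 to 0.875 m from the base axis. Payload 6.4 kg.
Tool frame: the origin (TCP) lies at the very end of the fingers, on their centre line; the grasp point (between the pads) lies 19 mm behind it; z points along the fingers, y is the line along which they close (so a half turn about z gives the same grasp; the last joint's range is limited). The gripper opens to 85 mm and grips with 20 to 120 N. Pads are 22 mm wide; open, the fingers measure 114 mm over their backs; the gripper's body (76 mm by 85 mm) begins 54 mm behind the grasp point. The pads swing forward as they close: fully open they stand 13 mm farther back than shut.
Start: joints at [-1.404, 0.181, 1.607, -0, 1.354, -0.206], TCP at [0.209, -0.536, 0.231] pointing down, gripper open.
Joint ranges: [-2.99, 2.99], [-0.89, 2.07], [0.3, 2.58], [-1.14, 4.28], [0, 2.63], [-3.12, 3.12]. Speed limits (rad/s): [2.57, 2.57, 3.01, 3.14, 3.14, 3.14].

INTERFACE

Orientations are given as a unit quaternion [w, x, y, z].
In Python, from bench import telemetry, camera, ctrl, spotter gives the robot as it stands.
- The arm moves only by the tool send_rows, never from a script. Its argument "series" is a list of rows, each a list of 3 entries, a list of its own where there are three numbers: the turn, a rotation vector about the world's x, y, z in degrees, then the shift along the world's x, y, z in mm, then the closure, from -1 (fully open) to 1 (shut), so that 0 is half open. In form: [[[rx, ry, rz], [dx, dy, dz], gripper], ...]. A call has 1 to 10 rows; each row is the pose to reach, as a shift and turn from the pose commanded when the call began; what a row does not reach only later rows make up. A row lasts 1/8 s, in which the tool goes at most 62.5 mm and 10.7 degrees, less where a joint would pass 70% of its speed; a pose out of reach is approached as far as the arm can. A call with a gripper value outside its range is refused whole. The fingers move at their own pace and stop on an object; the grip force is fixed at half the most. Time passes only in rows, so rows that repeat a pose let the fingers close. It gives the time, the measured TCP pose, the force, the opening and the grip force at its end, in the units of the state.
- telemetry.get_obs(): the state, without advancing time (a new reading comes with each control period).
- camera(name): name is "scene" or "top" or "wrist"; returns a dict with "pixels" (480x640x3 uint8, red, green, blue), "camera_matrix" (3x3 intrinsics, pixels), "dist_coeffs" ([k1, k2, p1, p2, k3] as OpenCV has them; the pictures are not rectified), "xyz" and "orientation" of the camera in the world. Camera axes: x right, y up, looking along -z (the intrinsics and any distortion apply to the point x, -y, -z); pixel columns grow to the right and rows downward; lengths in m; the calibration is good to about 2 mm. A picture is of the moment at which its call begins. There is no depth.
- ctrl.hand_in(): hands the job in; it is judged then, once.
Trained networks look in the newest picture that a camera, given by its name, has taken for a name from the list of things; names that differ only in an ending like _2 or _b are one class to them, and where a whole thing is asked for, a point or a joint stands for the part that bears it (a point fixed in the world has none). Each returns a list of dicts, best first, with "conf" (0 to 1); they miss things now and then, are a little off and sometimes report something else, mostly with a low value. They report only what shows in the picture. A call takes as long as a camera call. They do not tell look-alikes from the thing itself.
- spotter.boxes_of(thing, camera): "xyz" ([x, y, z] in m, in world coordinates, good to about 4 mm: the middle of the surface that is visible of it).
- spotter.landmark_of(thing, camera): "xyz" ([x, y, z] in m, in world coordinates, good to about 4 mm: a listed point, or the origin of a listed thing).
The state is a dict: "time_s": time; "q": joint angles; "dq": joint speeds; "joint_efforts": joint torques, N m; "eef_pos": TCP position; "eef_rot": TCP orientation; "wrist_force": force on the tool from outside, world axes, zero at the start; "torque": the same for the moment, N m; "opening": opening from 0.0 (shut) to 1.0 (fully open); "grasp_force": force on a finger pad.
Only numpy, scipy, OpenCV 4.12 (cv2) and the standard library are available. Lean on these libraries where they do the work, as an engineer would, in place of code of your own. Each camera call takes 0.05 s, during which the arm holds its last target. There are 200 camera calls.

TASK

Post-cure the white printed cup with the yellow honeycomb face: set it, honeycomb up, inside the yellow circle in the curing box's open tray drawer (lower it in, do not drop it) and slide the drawer gently fully home. Only then pull the black shutter handle on the box's roof out against its spring until the white line on the shutter blade is level with the red pointer, and hold it there: the program finishes while the gripper still holds the handle at the mark. Leave the other things on the bench where they stand.

Things in the scene. Friction and masses are not known exactly. Their poses are not given: they have to be found in the camera images.
- curing_box: UV curing box fixed to the bench: white chamber 310 mm deep (its x) by 220 mm wide (its y), its flat roof 115 mm above the bench, with a grey lamp head, 200 mm wide, on it from 30 mm in front of the box's centre to its back, top at 225 mm. Origin at the centre of its underside on the bench; its own +x points from front to back, z up; drawer and shutter come out along its -x.
- drawer (a joint): tray drawer at the front of the chamber: 0 = fully home, grows in metres as it comes out along the box's -x, stop at 0.25; starts open 0.225 to 0.245. Runs with about 1.5 N friction, no spring or catch, and stays where it is left.
- drawer_in (a point): centre of the yellow circle (inner radius 48 mm) on the drawer's flat floor, 28 mm above the bench; moves with the drawer; axes as the box's. Tray 170 mm wide inside, side and rear walls 30 mm high inside; rear wall 65 mm behind this point and white front panel (12 mm thick, top 104 mm above the bench) 160 mm in front. At the start this point is 65 to 85 mm in front of the box's front face.
- drawer_handle (a point): middle of the drawer's horizontal steel bar handle (120 mm long along the box's y, about 10 mm thick), 35 mm in front of the drawer's front panel, 62 mm above the bench; the drawer can be pushed by this bar or by the panel.
- shutter: spring-return shutter on the roof of the box: a steel blade with an upright black grip (the handle) on it. Grip: 16 mm thick along the box's x, 36 mm wide along its y, 46 mm high. Origin at the centre of its foot, on the top of the blade, 120 mm above the bench; axes as the box's. Shut, it stands 75 mm in front of the lamp head's face and 105 mm in front of the box's centre.
- shutter_line (a point): outer end of the white line on the top of the steel shutter blade (100 mm wide), beside the black grip, 48 mm towards the box's -y, level with the middle of the grip in the direction of travel; moves with the shutter: out along the box's -x, stop at 62 mm. A spring pulls it back with 3.5 N when shut plus 0.14 N per mm (9 N at 40 mm).
- pointer: small red pointer, 12 mm wide along the travel, 24 mm long and 7 mm high, clamped on the silver scale strip on the roof beside the blade, at the box's -y side: the mark. Its origin, on its underside, gives the mark along the box's x; axes as the box's. It stands 26 to 44 mm in front of where the white line is when shut, differently each time.
- cup: the white printed cup to be cured: a round cup turned rim down, 56 mm in diameter and 34 mm high with a yellow honeycomb face on top, standing on the bench, about 60 g (varies). Origin at the centre of its underside, z up.
- grey_cup: bystander: a grey cup of the same size (56 mm across, 34 mm high) with a dark plain face. Origin at the centre of its underside. It, the white cup and the brass weight swap places.
- weight: bystander: knobbed brass weight, 48 mm in diameter, 62 mm high. Origin at the centre of its underside.
- resin: bystander: amber bottle, 64 mm in diameter, 150 mm high. Origin at the centre of its underside.
- beaker: bystander: open steel beaker, 76 mm across, 90 mm high. Origin at the centre of its underside.
- spatula: bystander: spatula lying flat, 180 mm long along its x. Origin under its middle.
- dish: bystander: low glass dish, 90 mm across, 14 mm high. Origin at the centre of its underside.
Mind the look-alikes: they are no part of the job. Leave any blue or turquoise look-alike of the cup alone.

How it is judged:
By the outcome, as a careful person would: the job done as asked, in the order asked, and still so for the second after the job is handed in, while the arm keeps its last pose, push and grip.
It also fails if it takes over 67 s, if anything falls off the work surface, if the arm or the gripper's body presses on something with over 40 N, if the wrist force passes 120 N, or if a joint passes its speed limit or range.

## Working session

There is one attempt and no reset: what is moved stays moved. The work goes in short steps, Python scripts to look and compute and a tool call to move; the robot and the scene stay as the last step left them, time stands still between calls to the robot, and variables do not carry over. Pictures are saved under pics/ and viewed, at most 10 in all, crops included, and the job is handed in when it is done.

Besides the shell and the picture viewer there is one more tool, called after "Request:" as a command line: name --argument value ..., lists and objects as JSON in quotes. send_rows: Moves the arm, as the interface text tells. Its arguments: {"type":"object","properties":{"series":{"type":"array","items":{"type":"array"}}},"required":["series"]}

```bash
mkdir -p pics; cat > h.py <<'E'
import numpy as np, cv2
from scipy.spatial.transform import Rotation as R
from bench import telemetry, camera, ctrl, spotter
def Rm(q): return R.from_quat([q[1],q[2],q[3],q[0]]).as_matrix()
def shot(n,f=None):
    c=camera(n)
    if f: cv2.imwrite('pics/'+f,c['pixels'][:,:,::-1])
    return c
def proj(c,p):
    p=(np.atleast_2d(p)-c['xyz'])@Rm(c['orientation'])
    p=p*[1,-1,-1]
    return cv2.projectPoints(p.astype(float),np.zeros(3),np.zeros(3),np.array(c['camera_matrix']),np.array(c['dist_coeffs']))[0][:,0]
def ray(c,uv,z):
    n=cv2.undistortPoints(np.array([[uv]],float),np.array(c['camera_matrix']),np.array(c['dist_coeffs']))[0,0]
    d=Rm(c['orientation'])@np.array([n[0],-n[1],-1]); o=np.array(c['xyz'])
    return o+d*(z-o[2])/d[2]
E
python3 - <<'E'
from h import *
s=telemetry.get_obs(); print(s['time_s'],s['eef_pos'],s['eef_rot'])
for n in ['top','scene']:
    c=shot(n,n+'1.png'); print(n,c['xyz'])
    for t in ['curing_box','drawer_in','drawer_handle','shutter','shutter_line','pointer','cup','grey_cup','weight','resin','beaker','spatula','dish']:
        for r in spotter.landmark_of(t,n)[:3]: print(t,np.round(r['xyz'],3),round(r['conf'],2),proj(c,r['xyz']).round()[0])
E
```

```text
0.0 [ 0.20934837 -0.53494428  0.23039318] [-8.78629075e-04  9.82675763e-01  1.85330982e-01  1.22851183e-05]
top [0.4014525  0.00481075 1.8297206 ]
curing_box [0.606 0.264 0.031] 0.64 [254. 207.]
curing_box [ 0.619  0.49  -0.002] 0.61 [184. 203.]
drawer_in [0.605 0.268 0.031] 0.74 [253. 207.]
drawer_handle [0.595 0.058 0.064] 0.63 [321. 210.]
shutter [0.609 0.382 0.119] 0.57 [209. 202.]
shutter [ 0.61  -0.492  0.005] 0.33 [500. 210.]
shutter_line [0.657 0.381 0.118] 0.71 [210. 186.]
cup [ 0.649 -0.101  0.001] 0.83 [374. 195.]
cup [ 0.592 -0.338 -0.004] 0.79 [451. 215.]
cup [ 0.556 -0.118 -0.002] 0.69 [379. 226.]
grey_cup [ 0.454 -0.188 -0.003] 0.83 [402. 259.]
grey_cup [ 0.494 -0.337  0.005] 0.27 [451. 247.]
weight [ 0.495 -0.342  0.001] 0.54 [452. 247.]
resin [ 0.757 -0.074 -0.001] 0.66 [366. 161.]
beaker [ 0.698 -0.348 -0.001] 0.79 [453. 181.]
spatula [ 0.609 -0.49   0.   ] 0.86 [499. 211.]
dish [0.261 0.311 0.002] 0.72 [238. 320.]
scene [ 1.21384532 -0.46830989  1.15183415]
curing_box [ 0.616  0.49  -0.003] 0.83 [481. 211.]
drawer_in [0.608 0.267 0.031] 0.87 [418. 236.]
drawer_handle [0.599 0.061 0.065] 0.68 [351. 262.]
shutter [0.616 0.383 0.123] 0.79 [461. 195.]
shutter_line [0.657 0.382 0.119] 0.73 [472. 206.]
pointer [0.675 0.349 0.118] 0.45 [467. 217.]
cup [ 0.595 -0.213  0.002] 0.93 [251. 330.]
cup [ 0.651 -0.1    0.003] 0.89 [306. 324.]
cup [ 0.559 -0.119  0.005] 0.74 [278. 300.]
grey_cup [ 0.453 -0.184 -0.   ] 0.8 [233. 283.]
weight [ 0.492 -0.334  0.004] 0.72 [183. 323.]
weight [ 0.607 -0.489 -0.002] 0.68 [142. 399.]
resin [ 0.761 -0.073 -0.002] 0.62 [343. 355.]
beaker [ 0.699 -0.351  0.001] 0.79 [220. 398.]
spatula [ 0.61  -0.488 -0.001] 0.91 [142. 399.]
dish [0.253 0.315 0.002] 0.66 [350. 157.]
dish [0.601 0.062 0.068] 0.53 [352. 262.]
```

View pics/top1.png

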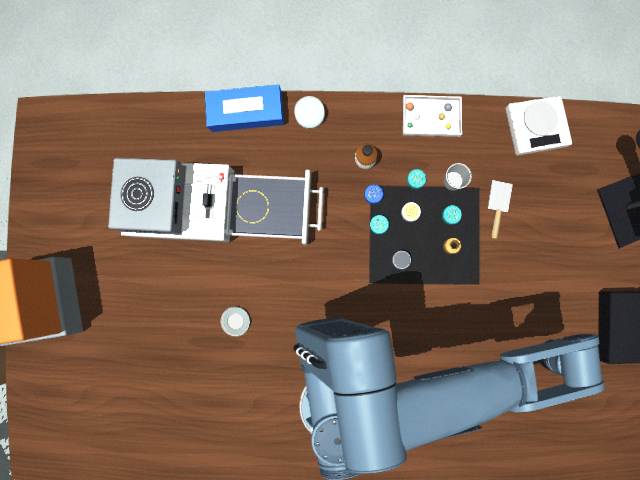

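View pics/scene1.png

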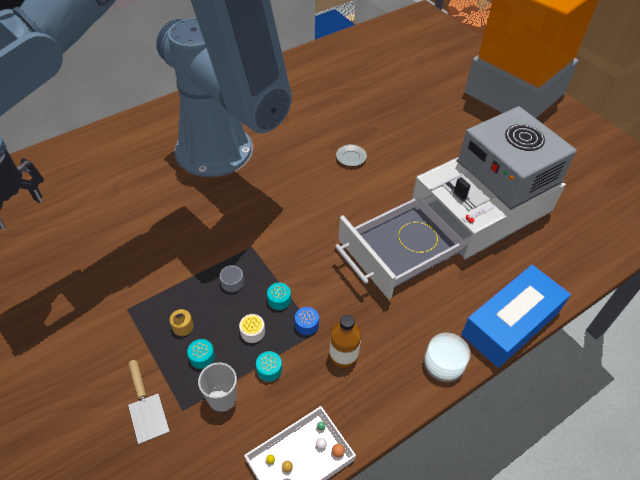

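The white honeycomb cup is at top (411,211) and scene (252,328), between turquoise, blue and grey look-alikes. The open drawer's yellow circle is at top (253,207). The grip is at (208,200) and the red pointer at (222,177). The box's +x points roughly along world +y. I'll move above the cup next.

Request:
send_rows --series '[[[0,0,-4],[30,25,0],-1],[[0,0,-10],[80,65,0],-1],[[0,0,-16],[130,108,0],-1],[[0,0,-22],[180,150,0],-1],[[0,0,-24],[230,190,0],-1],[[0,0,-24],[280,232,0],-1],[[0,0,-24],[330,275,0],-1],[[0,0,-24],[370,310,0],-1],[[0,0,-24],[385,322,0],-1],[[0,0,-24],[385,322,0],-1]]'

```text
time_s: 2.65
eef_pos: [0.5955, -0.2118, 0.2309]
eef_rot: [-0.0, 1.0, -0.021, -0.0]
wrist_force: [-0.2, -0.6, 0.1]
opening: 0.999
grasp_force: 0.0
```

```bash
python3 - <<'E'
from h import *
s=telemetry.get_obs(); print(s['time_s'],s['eef_pos'],s['eef_rot'],s['q'],s['wrist_force'])
c=shot('wrist','w1.png'); print(c['xyz'])
for r in spotter.landmark_of('cup','wrist')[:5]: print(np.round(r['xyz'],4),round(r['conf'],2),proj(c,r['xyz']).round()[0])
# yellow blob at z=.034
h=cv2.cvtColor(c['pixels'],cv2.COLOR_RGB2HSV); m=cv2.inRange(h,(22,110,110),(38,255,255))
m=cv2.morphologyEx(m,cv2.MORPH_CLOSE,np.ones((15,15)))
n,l,st,ce=cv2.connectedComponentsWithStats(m)
for i in range(1,n):
    if st[i,4]>300: print(st[i],ce[i],ray(c,ce[i],.034).round(4))
E
```

```text
2.65 [ 0.59553757 -0.21176129  0.23094946] [-1.34039122e-04  9.99771259e-01 -2.13869282e-02 -1.04052097e-04] [-5.29174600e-01  3.06174888e-01  1.45511656e+00  1.35506831e-04
  1.38061340e+00  1.08437321e+00] [-0.21253884 -0.60153212  0.12322505]
[ 0.67310423 -0.21517236  0.3747356 ]
[ 0.5634 -0.115  -0.0006] 0.93 [230. 236.]
[ 0.6984 -0.2305  0.0013] 0.91 [331. 100.]
[ 0.5973 -0.2153  0.0024] 0.85 [319. 202.]
[ 0.6481 -0.1004 -0.0007] 0.77 [207. 158.]
[ 0.5961 -0.3424 -0.0009] 0.63 [438. 198.]
[ 312   76   39   40 1084] [331.09686347  95.49815498] [ 0.7    -0.2297  0.034 ]
[177 141  35  37 727] [193.08390646 159.51719395] [ 0.6496 -0.098   0.034 ]
[ 299  184   44   49 1597] [320.26988103 208.77958673] [ 0.597  -0.2159  0.034 ]
[208 236  33  32 762] [223.54330709 251.62598425] [ 0.5567 -0.1156  0.034 ]
[421 280  43  36 543] [440.15101289 293.73296501] [ 0.4996 -0.3395  0.034 ]
```

View pics/w1.png

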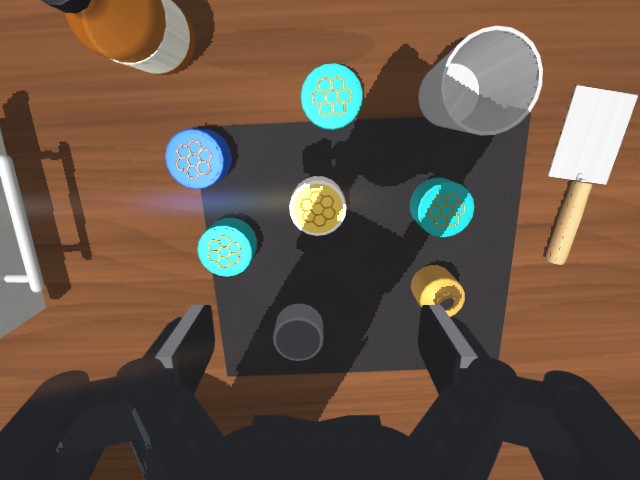

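The wrist view shows the white cup with the yellow honeycomb at (320,207), which puts it at world (0.597,-0.2155). There is room for the fingers along y, so I'll descend and grip.

Request:
send_rows --series '[[[0,0,0],[2,-4,-50],-1],[[0,0,0],[2,-4,-100],-1],[[0,0,0],[2,-4,-150],-1],[[0,0,0],[2,-4,-190],-1],[[0,0,0],[2,-4,-212],-1],[[0,0,0],[2,-4,-223],-1],[[0,0,0],[2,-4,-223],-1],[[0,0,0],[2,-4,-223],0.0],[[0,0,0],[2,-4,-223],0.6],[[0,0,0],[2,-4,-223],0.6]]'

```text
time_s: 4.0
eef_pos: [0.5979, -0.2183, 0.0104]
eef_rot: [0.001, 1.0, -0.023, 0.002]
wrist_force: [-0.4, 0.6, 7.8]
opening: 0.639
grasp_force: 63.8
```

Request:
send_rows --series '[[[0,0,0],[0,0,0],0.6],[[0,0,0],[0,0,0],0.6],[[0,0,0],[0,0,0],0.6],[[0,0,0],[0,0,0],0.6]]'

```text
time_s: 4.5
eef_pos: [0.5979, -0.2182, 0.0104]
eef_rot: [0.001, 1.0, -0.023, 0.002]
wrist_force: [-0.0, -0.3, 5.8]
opening: 0.635
grasp_force: 63.8
```

Request:
send_rows --series '[[[0,0,0],[0,0,15],0.6],[[0,0,0],[0,0,50],0.6],[[0,0,0],[0,0,95],0.6],[[0,0,0],[0,0,140],0.6],[[0,0,0],[0,20,180],0.6],[[0,0,0],[1,65,200],0.6],[[0,0,0],[3,110,200],0.6],[[0,0,0],[5,155,200],0.6],[[0,0,0],[6,200,200],0.6],[[0,0,0],[8,245,200],0.6]]'

```text
time_s: 5.75
eef_pos: [0.6042, 0.029, 0.2093]
eef_rot: [0.0, 1.0, -0.023, 0.0]
wrist_force: [0.7, -0.0, -0.7]
opening: 0.632
grasp_force: 63.3
```

Request:
send_rows --series '[[[0,0,0],[1,45,0],0.6],[[0,0,0],[1,90,0],0.6],[[0,0,0],[1,125,0],0.6],[[0,0,0],[1,145,0],0.6],[[0,0,0],[1,150,0],0.6],[[0,0,0],[1,150,0],0.6],[[0,0,0],[1,150,0],0.6]]'

```text
time_s: 6.62
eef_pos: [0.6056, 0.1762, 0.2083]
eef_rot: [0.0, 1.0, -0.024, -0.0]
wrist_force: [-0.5, 0.6, -1.2]
opening: 0.634
grasp_force: 63.3
```

```bash
python3 - <<'E'
from h import *
s=telemetry.get_obs(); print(s['time_s'],s['eef_pos'],s['opening'],s['grasp_force'])
for n in ['wrist','top']:
    c=shot(n,'p2'+n+'.png'); print(n)
    for t in ['drawer_in','drawer_handle','shutter','shutter_line','pointer','cup','curing_box']:
        for r in spotter.landmark_of(t,n)[:2]: print(t,np.round(r['xyz'],4),round(r['conf'],2),proj(c,r['xyz']).round()[0])
    h=cv2.cvtColor(c['pixels'],cv2.COLOR_RGB2HSV); m=cv2.inRange(h,(22,90,90),(38,255,255))
    if n=='wrist':
        ys,xs=np.nonzero(m); P=np.array([ray(c,(x,y),.028) for x,y in zip(xs,ys)][::3])
        k=np.hypot(P[:,0]-.606,P[:,1]-.267); P=P[(k>.035)&(k<.062)]
        A=np.c_[2*P[:,:2],np.ones(len(P))]; q=np.linalg.lstsq(A,(P[:,:2]**2).sum(1),rcond=None)[0]
        print('circle',len(P),q[:2],np.sqrt(q[2]+q[0]**2+q[1]**2))
E
```

```text
6.625 [0.60564564 0.1762039  0.20828707] 0.6340352397987156 63.27042818069458
wrist
drawer_in [0.609  0.2637 0.0254] 0.81 [223. 215.]
drawer_in [0.5984 0.0594 0.0636] 0.62 [454. 226.]
drawer_handle [0.5984 0.0588 0.0646] 0.68 [456. 226.]
shutter [0.6138 0.382  0.1224] 0.85 [ 20. 249.]
shutter_line [0.6608 0.3856 0.1172] 0.73 [  1. 181.]
pointer [0.6757 0.3466 0.1158] 0.63 [ 52. 154.]
pointer [0.6595 0.3854 0.1202] 0.35 [ -2. 183.]
cup [ 5.616e-01 -1.119e-01  5.000e-04] 0.8 [592. 237.]
cup [0.6102 0.1748 0.1965] 0.76 [318. 287.]
curing_box [0.6155 0.4901 0.0044] 0.93 [  9. 214.]
curing_box [0.6614 0.3877 0.1186] 0.37 [ -4. 180.]
circle 247 [0.60589343 0.26848311] 0.04897018774371452
top
drawer_in [0.6065 0.2658 0.0298] 0.9 [253. 207.]
drawer_handle [0.5914 0.0597 0.0618] 0.64 [321. 211.]
shutter [0.6077 0.3804 0.1197] 0.85 [210. 202.]
shutter_line [0.6584 0.3809 0.1192] 0.86 [210. 185.]
shutter_line [ 0.4526 -0.1869 -0.0008] 0.63 [401. 260.]
pointer [0.676  0.3484 0.1171] 0.58 [222. 179.]
cup [ 0.5543 -0.1198 -0.0026] 0.85 [380. 226.]
cup [ 0.6539 -0.1022  0.0014] 0.64 [375. 194.]
curing_box [ 0.6162  0.4883 -0.0019] 0.98 [184. 204.]
curing_box [0.655  0.3831 0.1176] 0.44 [210. 186.]
```

View pics/p2wrist.png

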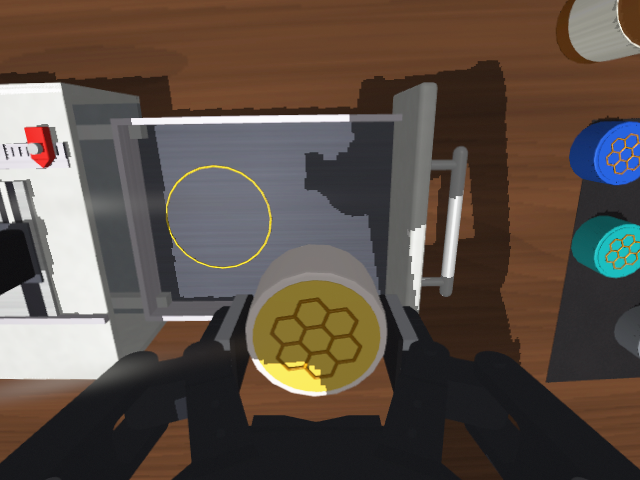

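The cup is held level at (318,330) in the wrist view, with its honeycomb up. The circle at (219,217) comes out at world (0.606,0.268). I'll move over it and lower the cup.

Request:
send_rows --series '[[[0,0,0],[0,40,0],0.6],[[0,0,0],[0,75,0],0.6],[[0,0,0],[0,87,-20],0.6],[[0,0,0],[0,87,-60],0.6],[[0,0,0],[0,87,-100],0.6],[[0,0,0],[0,87,-130],0.6],[[0,0,0],[0,87,-148],0.6],[[0,0,0],[0,87,-158],0.6],[[0,0,0],[0,87,-164],0.6],[[0,0,0],[0,87,-164],0.6]]'

```text
time_s: 8.68
eef_pos: [0.6058, 0.2645, 0.0447]
eef_rot: [-0.0, 1.0, -0.023, 0.0]
wrist_force: [0.9, -0.3, -1.3]
opening: 0.638
grasp_force: 63.3
```

Request:
send_rows --series '[[[0,0,0],[0,0,-2],0.6],[[0,0,0],[0,0,-4],0.6],[[0,0,0],[0,0,-4],0.6]]'

```text
time_s: 9.05
eef_pos: [0.6054, 0.2645, 0.0404]
eef_rot: [-0.0, 1.0, -0.023, 0.0]
wrist_force: [-0.3, 1.1, -0.3]
opening: 0.637
grasp_force: 63.3
```

Request:
send_rows --series '[[[0,0,0],[0,0,-1],0.6],[[0,0,0],[0,0,-2],0.6],[[0,0,0],[0,0,-2],0.6]]'

```text
time_s: 9.43
eef_pos: [0.6053, 0.2645, 0.0382]
eef_rot: [0.0, 1.0, -0.023, -0.0]
wrist_force: [0.4, -0.0, 0.2]
opening: 0.636
grasp_force: 63.3
```

Request:
send_rows --series '[[[0,0,0],[0,0,-1],0.6],[[0,0,0],[0,0,-2],0.6],[[0,0,0],[0,0,-2],0.6]]'

```text
time_s: 9.8
eef_pos: [0.6058, 0.2647, 0.0378]
eef_rot: [-0.0, 1.0, -0.023, 0.0]
wrist_force: [-2.7, -1.1, 7.6]
opening: 0.633
grasp_force: 64.1
```

Request:
send_rows --series '[[[0,0,0],[0,0,1],-0.35],[[0,0,0],[0,0,1],-0.45],[[0,0,0],[0,0,1],-0.6],[[0,0,0],[0,0,1],-0.6],[[0,0,0],[0,0,10],-0.6],[[0,0,0],[0,0,30],-0.6],[[0,0,0],[0,-5,70],-0.6],[[0,0,0],[0,-20,115],-0.6],[[0,0,0],[0,-65,150],-0.6],[[0,0,0],[0,-110,160],-0.6]]'

```text
time_s: 11.05
eef_pos: [0.6074, 0.1539, 0.2019]
eef_rot: [-0.0, 1.0, -0.022, 0.004]
wrist_force: [-0.3, -0.5, 0.1]
opening: 0.802
grasp_force: 0.0
```

```bash
python3 - <<'E'
from h import *
s=telemetry.get_obs(); print(s['time_s'],s['eef_pos'],s['opening'],s['q'])
c=shot('wrist','p3.png')
for t in ['cup','drawer_in','drawer_handle','shutter','shutter_line','pointer']:
    for r in spotter.landmark_of(t,'wrist')[:2]: print(t,np.round(r['xyz'],4),round(r['conf'],2),proj(c,r['xyz']).round()[0])
E
```

```text
11.05 [0.60743452 0.15394002 0.20189648] 0.8020713281046347 [ 5.91241738e-02  3.13836800e-01  1.50544913e+00 -7.16578346e-05
  1.31439408e+00  1.67471509e+00]
cup [ 6.484e-01 -9.940e-02 -3.000e-04] 0.92 [576. 158.]
cup [ 0.5642 -0.1149  0.0017] 0.61 [579. 241.]
drawer_handle [0.5953 0.0597 0.0658] 0.84 [431. 237.]
drawer_handle [ 0.4506 -0.1838  0.0021] 0.42 [621. 335.]
pointer [0.6781 0.3473 0.1151] 0.96 [ 13. 156.]
```

View pics/p3.png

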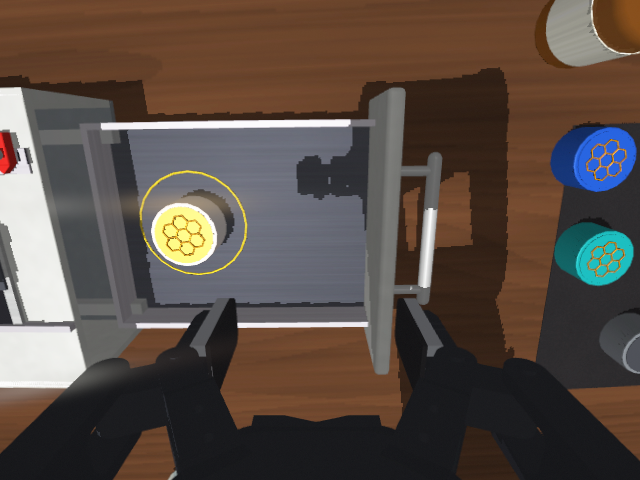

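The cup stands upright inside the circle, at (185,232) against a circle centre of (193,222). I'll close the gripper and go in front of the drawer bar, seen at (431,237).

Request:
send_rows --series '[[[0,0,0],[-3,-40,0],0],[[0,0,0],[-7,-85,0],0.5],[[0,0,0],[-10,-130,0],1],[[0,0,0],[-10,-148,-25],1],[[0,0,0],[-10,-150,-65],1],[[0,0,0],[-10,-150,-105],1],[[0,0,0],[-10,-150,-140],1],[[0,0,0],[-10,-150,-155],1],[[0,0,0],[-10,-150,-157],1],[[0,0,0],[-10,-150,-157],1]]'

```text
time_s: 12.65
eef_pos: [0.5965, 0.0046, 0.0406]
eef_rot: [0.0, 1.0, -0.023, 0.001]
wrist_force: [-0.6, 0.0, -0.4]
opening: 0.001
grasp_force: 0.0
```

Request:
send_rows --series '[[[0,0,0],[0,6,0],1],[[0,0,0],[0,12,0],1],[[0,0,0],[1,18,0],1],[[0,0,0],[1,24,0],1],[[0,0,0],[1,30,0],1],[[0,0,0],[2,36,0],1],[[0,0,0],[2,42,0],1],[[0,0,0],[2,48,0],1],[[0,0,0],[2,54,0],1],[[0,0,0],[3,60,0],1]]'

```text
time_s: 13.9
eef_pos: [0.5981, 0.0648, 0.0393]
eef_rot: [0.0, 1.0, -0.023, -0.0]
wrist_force: [-0.6, -1.1, 0.3]
opening: 0.002
grasp_force: 0.9
```

Request:
send_rows --series '[[[0,0,0],[0,8,0],1],[[0,0,0],[1,18,0],1],[[0,0,0],[1,28,0],1],[[0,0,0],[2,38,0],1],[[0,0,0],[2,48,0],1],[[0,0,0],[3,58,0],1],[[0,0,0],[3,68,0],1],[[0,0,0],[4,78,0],1],[[0,0,0],[4,88,0],1],[[0,0,0],[4,98,0],1]]'

```text
time_s: 15.15
eef_pos: [0.6028, 0.1631, 0.0394]
eef_rot: [-0.0, 1.0, -0.023, 0.0]
wrist_force: [0.5, -2.9, -0.5]
opening: 0.002
grasp_force: 1.0
```

Request:
send_rows --series '[[[0,0,0],[0,10,0],1],[[0,0,0],[1,20,0],1],[[0,0,0],[1,30,0],1],[[0,0,0],[2,40,0],1],[[0,0,0],[2,50,0],1],[[0,0,0],[3,60,0],1],[[0,0,0],[3,68,0],1],[[0,0,0],[3,75,0],1],[[0,0,0],[3,78,0],1],[[0,0,0],[3,80,0],1]]'

```text
time_s: 16.4
eef_pos: [0.6056, 0.2426, 0.0393]
eef_rot: [0.0, 1.0, -0.023, 0.0]
wrist_force: [1.4, -1.9, -0.7]
opening: -0.001
grasp_force: 0.8
```

```bash
python3 - <<'E'
from h import *
s=telemetry.get_obs(); print(s['time_s'],s['eef_pos'],s['wrist_force'])
for n in ['scene','top']:
    c=shot(n,'p4'+n+'.png')
    for t in ['drawer_handle','shutter','shutter_line','pointer']:
        for r in spotter.landmark_of(t,n)[:2]: print(n,t,np.round(r['xyz'],4),round(r['conf'],2))
c=cv2.imread('pics/p4scene.png')[90:330,280:600]; cv2.imwrite('pics/p4c.png',cv2.resize(c,(800,600),interpolation=cv2.INTER_CUBIC))
E
```

```text
16.4 [0.60563129 0.24256168 0.03932465] [ 1.44659753 -1.9457234  -0.68963791]
scene drawer_handle [0.6056 0.2637 0.0654] 0.57
scene shutter [0.6126 0.3826 0.1209] 0.92
scene shutter_line [0.6593 0.382  0.1183] 0.65
scene pointer [0.6739 0.3495 0.1164] 0.64
top shutter [0.6101 0.3835 0.1167] 0.57
top shutter_line [0.6556 0.3791 0.1169] 0.94
```

View pics/p4c.png

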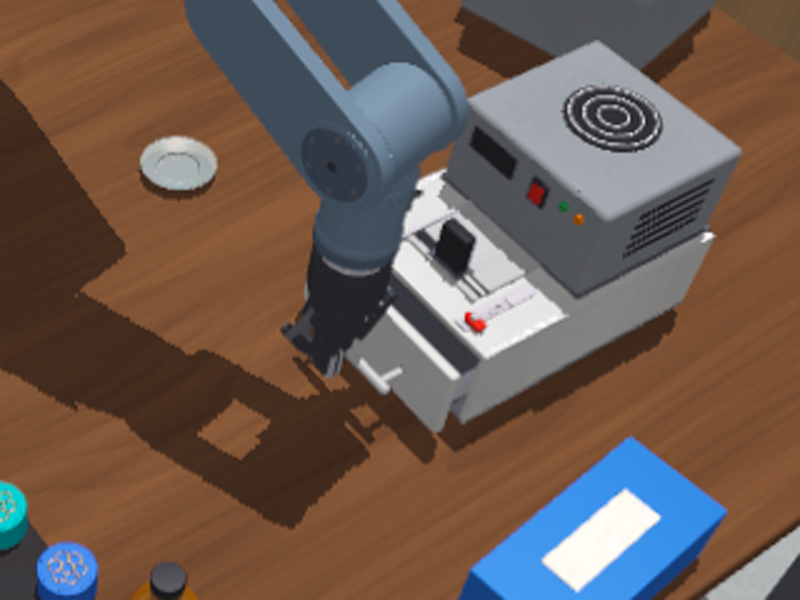

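The drawer is almost shut, with about 20 mm left between the panel and the box at (410,330). I'll push the rest slowly.

Request:
send_rows --series '[[[0,0,0],[0,3,0],1],[[0,0,0],[0,6,0],1],[[0,0,0],[0,9,0],1],[[0,0,0],[1,11,0],1],[[0,0,0],[1,13,0],1],[[0,0,0],[1,15,0],1],[[0,0,0],[1,15,0],1]]'

```text
time_s: 17.77
eef_pos: [0.6064, 0.2579, 0.0393]
eef_rot: [-0.0, 1.0, -0.023, 0.0]
wrist_force: [-0.5, -0.5, -0.0]
opening: -0.001
grasp_force: 0.1
```

Request:
send_rows --series '[[[0,0,0],[0,1,0],1],[[0,0,0],[0,2,0],1],[[0,0,0],[0,3,0],1],[[0,0,0],[0,4,0],1],[[0,0,0],[0,4,0],1]]'

```text
time_s: 18.4
eef_pos: [0.6065, 0.2616, 0.0393]
eef_rot: [-0.0, 1.0, -0.023, 0.0]
wrist_force: [0.4, -0.9, -0.2]
opening: -0.001
grasp_force: 0.5
```

Request:
send_rows --series '[[[0,0,0],[0,1,0],1],[[0,0,0],[0,2,0],1],[[0,0,0],[0,3,0],1],[[0,0,0],[0,4,0],1],[[0,0,0],[0,4,0],1]]'

```text
time_s: 19.02
eef_pos: [0.6065, 0.2657, 0.0394]
eef_rot: [-0.0, 1.0, -0.023, 0.0]
wrist_force: [0.1, -0.8, -0.2]
opening: 0.002
grasp_force: 0.4
```

Request:
send_rows --series '[[[0,0,0],[0,1,0],1],[[0,0,0],[0,2,0],1],[[0,0,0],[0,2,0],1]]'

```text
time_s: 19.4
eef_pos: [0.6065, 0.2675, 0.0394]
eef_rot: [0.0, 1.0, -0.023, 0.0]
wrist_force: [0.8, -2.2, -1.3]
opening: 0.001
grasp_force: 1.0
```

Request:
send_rows --series '[[[0,0,0],[0,1,0],1],[[0,0,0],[0,2,0],1],[[0,0,0],[0,3,0],1],[[0,0,0],[0,3,0],1]]'

```text
time_s: 19.9
eef_pos: [0.6066, 0.2677, 0.0393]
eef_rot: [0.002, 1.0, -0.023, -0.0]
wrist_force: [-0.2, -12.6, 3.1]
opening: -0.001
grasp_force: 6.3
```

Request:
send_rows --series '[[[0,0,0],[0,1,0],1],[[0,0,0],[0,2,0],1],[[0,0,0],[0,2,0],1]]'

```text
time_s: 20.27
eef_pos: [0.6066, 0.2678, 0.0393]
eef_rot: [0.003, 1.0, -0.023, -0.001]
wrist_force: [-1.4, -19.3, 4.6]
opening: -0.001
grasp_force: 9.8
```

The drawer is home: no more motion while the force rises to 19 N. I'll back off, rise and go over the shutter grip.

Request:
send_rows --series '[[[0,0,0],[0,-8,0],1],[[0,0,0],[0,-40,0],1],[[0,0,0],[0,-55,25],1],[[0,0,0],[0,-55,70],0.5],[[0,0,0],[0,-55,120],0],[[0,0,0],[0,-50,170],-0.2],[[0,0,0],[2,-15,220],-0.2],[[0,0,0],[4,30,231],-0.2],[[0,0,0],[5,70,231],-0.2],[[0,0,0],[5,80,231],-0.2]]'

```text
time_s: 21.52
eef_pos: [0.6104, 0.3555, 0.2701]
eef_rot: [-0.001, 1.0, -0.021, -0.0]
wrist_force: [0.0, 0.6, -0.9]
opening: 0.599
grasp_force: 0.0
```

Request:
send_rows --series '[[[0,0,0],[0,0,0],-0.2],[[0,0,0],[0,0,0],-0.2]]'

```text
time_s: 21.78
eef_pos: [0.6115, 0.3514, 0.2699]
eef_rot: [0.0, 1.0, -0.024, -0.0]
wrist_force: [0.5, -0.4, 0.2]
opening: 0.6
grasp_force: 0.0
```

```bash
python3 - <<'E'
from h import *
s=telemetry.get_obs(); print(s['time_s'],s['eef_pos'],s['opening'],s['q'])
for n in ['wrist','top']:
    c=shot(n,'p5'+n+'.png')
    for t in ['drawer_handle','shutter','shutter_line','pointer','curing_box']:
        for r in spotter.landmark_of(t,n)[:2]: print(n,t,np.round(r['xyz'],4),round(r['conf'],2),proj(c,r['xyz']).round()[0])
E
```

```text
21.775 [0.61148424 0.3513826  0.26992361] 0.599659482524599 [ 3.53829434e-01  4.43756319e-01  1.19518451e+00 -1.86469385e-04
  1.50347563e+00  1.97164933e+00]
wrist drawer_handle [0.6084 0.2853 0.0615] 0.77 [381. 208.]
wrist shutter [0.6156 0.3806 0.1199] 0.73 [281. 219.]
wrist shutter_line [0.6604 0.3839 0.1194] 0.81 [273. 166.]
wrist pointer [0.675  0.3461 0.114 ] 0.73 [319. 145.]
wrist curing_box [0.6112 0.4923 0.0018] 0.58 [197. 203.]
top drawer_handle [0.6052 0.2884 0.0603] 0.96 [244. 206.]
top drawer_handle [ 0.616   0.4909 -0.0018] 0.44 [184. 204.]
top shutter [0.6102 0.3796 0.1222] 0.58 [210. 201.]
top pointer [0.6744 0.3512 0.1189] 0.58 [221. 180.]
top curing_box [0.6176 0.4875 0.0008] 0.69 [184. 203.]
```

View pics/p5wrist.png

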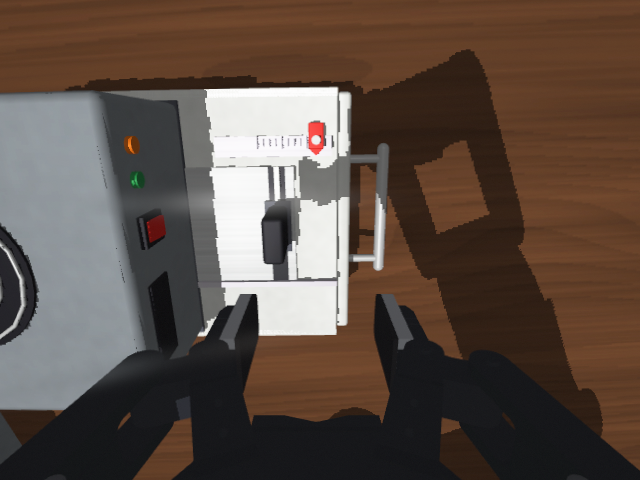

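The drawer panel is flush with the box front, the bar is at (381,208), the grip's foot is near (281,219) and the red pointer is at (317,140). The line-to-mark distance is about 34 mm. I'll descend on the grip.

Request:
send_rows --series '[[[0,0,0],[1,20,0],-0.2],[[0,0,0],[1,31,-15],-0.2],[[0,0,0],[1,31,-50],-0.2],[[0,0,0],[1,31,-90],-0.2],[[0,0,0],[1,31,-120],-0.2],[[0,0,0],[1,31,-134],-0.2],[[0,0,0],[1,31,-137],-0.2],[[0,0,0],[1,31,-137],-0.2]]'

```text
time_s: 23.38
eef_pos: [0.6131, 0.384, 0.1344]
eef_rot: [-0.0, 1.0, -0.023, 0.001]
wrist_force: [0.3, 0.1, 1.0]
opening: 0.598
grasp_force: 0.0
```

Request:
send_rows --series '[[[0,0,0],[0,0,0],0.2],[[0,0,0],[0,0,0],0.5],[[0,0,0],[0,0,0],1],[[0,0,0],[0,0,0],1],[[0,0,0],[0,0,0],1],[[0,0,0],[0,0,0],1]]'

```text
time_s: 24.12
eef_pos: [0.6129, 0.3835, 0.1345]
eef_rot: [-0.0, 1.0, -0.023, 0.001]
wrist_force: [-1.8, -2.0, 5.2]
opening: 0.173
grasp_force: 60.3
```

Request:
send_rows --series '[[[0,0,0],[0,-3,0],1],[[0,0,0],[0,-7,0],1],[[0,0,0],[-1,-11,0],1],[[0,0,0],[-1,-15,0],1],[[0,0,0],[-1,-19,0],1],[[0,0,0],[-1,-23,0],1],[[0,0,0],[-1,-27,0],1],[[0,0,0],[-1,-30,0],1],[[0,0,0],[-1,-30,0],1],[[0,0,0],[-1,-30,0],1]]'

```text
time_s: 25.38
eef_pos: [0.6119, 0.3554, 0.1345]
eef_rot: [-0.002, 1.0, -0.023, 0.001]
wrist_force: [0.2, 8.0, 5.7]
opening: 0.176
grasp_force: 60.1
```

```bash
python3 - <<'E'
from h import *
s=telemetry.get_obs(); print(s['time_s'],s['eef_pos'],s['opening'],s['wrist_force'])
for n in ['wrist','scene']:
    c=shot(n,'p6'+n+'.png')
    for t in ['shutter','shutter_line','pointer']:
        for r in spotter.landmark_of(t,n)[:2]: print(n,t,np.round(r['xyz'],4),round(r['conf'],2),proj(c,r['xyz']).round()[0])
E
```

```text
25.375 [0.61192507 0.35542368 0.13447185] 0.17555732373825877 [0.20313898 7.97466035 5.65838938]
wrist shutter [0.6115 0.353  0.1206] 0.62 [321. 294.]
wrist shutter_line [0.6607 0.3548 0.1191] 0.82 [313. 194.]
wrist pointer [0.6756 0.3461 0.1153] 0.86 [330. 159.]
scene shutter [0.6132 0.3549 0.1201] 0.85 [452. 200.]
scene shutter [0.6769 0.3479 0.1183] 0.71 [467. 217.]
scene shutter_line [0.6566 0.3534 0.1188] 0.88 [463. 211.]
scene pointer [0.6724 0.3475 0.1171] 0.57 [466. 217.]
```

View pics/p6wrist.png

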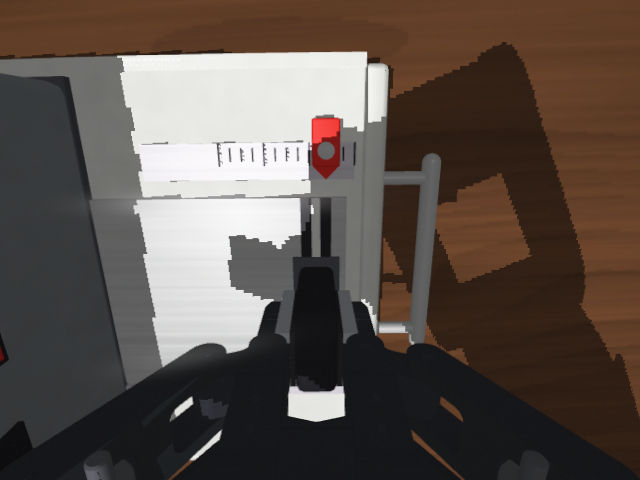

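```bash
python3 - <<'E'
from h import *
c=shot('wrist'); im=c['pixels'][:,:,::-1].copy()
d=np.array([.0455,.999])  # box +x
h=cv2.cvtColor(c['pixels'],cv2.COLOR_RGB2HSV)
red=cv2.inRange(h,(0,150,90),(6,255,255))|cv2.inRange(h,(174,150,90),(180,255,255)); red[:90]=0
for v in range(120,182,6):
    u=np.nonzero(red[v])[0]
    if len(u): m=(u[0]+u[-1])/2; print('red',v,u[0],u[-1],[round(ray(c,(m,v),z)[:2]@d*1000,1) for z in(.115,.122)])
for v in (203,210,220,230,240,250):
    g=im[v,295:340].mean(1).round().astype(int); print(v,g.tolist())
    print([round(ray(c,(x,v),.120)[:2]@d*1000,1) for x in (310,316,322)])
cv2.imwrite('pics/p6c.png',cv2.resize(im[110:260,230:420],(760,600),interpolation=cv2.INTER_CUBIC))
E
```

```text
red 120 312 339 [np.float64(378.9), np.float64(379.0)]
red 126 312 339 [np.float64(378.8), np.float64(379.0)]
red 132 312 339 [np.float64(378.8), np.float64(379.0)]
red 138 312 339 [np.float64(378.8), np.float64(379.0)]
red 144 312 339 [np.float64(378.8), np.float64(378.9)]
red 150 312 339 [np.float64(378.8), np.float64(378.9)]
red 156 312 339 [np.float64(378.7), np.float64(378.9)]
red 162 312 339 [np.float64(378.7), np.float64(378.9)]
red 168 315 336 [np.float64(378.7), np.float64(378.9)]
red 174 322 329 [np.float64(378.7), np.float64(378.8)]
203 [234, 234, 233, 233, 221, 161, 106, 106, 105, 103, 103, 102, 102, 85, 70, 74, 108, 126, 125, 125, 124, 124, 124, 124, 113, 83, 60, 58, 58, 55, 55, 55, 54, 53, 52, 56, 85, 99, 99, 98, 98, 98, 98, 97, 97]
[np.float64(385.7), np.float64(383.0), np.float64(380.3)]
210 [241, 241, 241, 240, 228, 160, 92, 92, 91, 90, 89, 89, 89, 88, 87, 116, 228, 249, 213, 119, 120, 120, 119, 119, 107, 72, 40, 40, 40, 40, 38, 38, 36, 37, 36, 44, 83, 99, 99, 99, 100, 99, 99, 99, 99]
[np.float64(385.7), np.float64(383.0), np.float64(380.3)]
220 [237, 236, 236, 235, 
[... 289 characters left out ...]
, 18, 19, 20, 18, 89, 116, 115, 115, 115, 115, 115, 115, 103, 64, 19, 19, 19, 19, 19, 21, 19, 19, 19, 32, 76, 95, 94, 95, 95, 95, 95, 95, 95]
[np.float64(385.8), np.float64(383.0), np.float64(380.2)]
240 [95, 95, 95, 95, 95, 77, 40, 18, 20, 18, 21, 18, 20, 19, 20, 20, 71, 105, 116, 116, 116, 115, 115, 114, 114, 78, 19, 20, 19, 18, 19, 17, 19, 19, 20, 31, 77, 95, 96, 95, 95, 94, 95, 95, 95]
[np.float64(385.8), np.float64(383.0), np.float64(380.2)]
250 [94, 94, 94, 94, 94, 84, 51, 18, 19, 19, 20, 19, 19, 18, 19, 19, 51, 97, 115, 115, 115, 115, 115, 116, 115, 79, 19, 19, 18, 19, 19, 19, 19, 17, 21, 45, 80, 93, 92, 93, 93, 93, 93, 92, 93]
[np.float64(385.8), np.float64(383.0), np.float64(380.2)]
```

View pics/p6c.png

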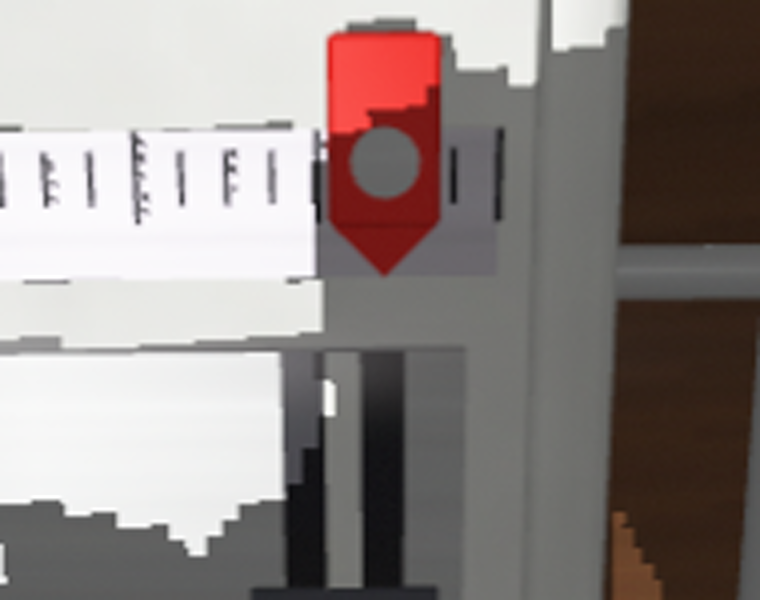

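The white line is centred at u≈315 and the pointer tip at u≈325.5, so 4.5 mm remains.

Request:
send_rows --series '[[[0,0,0],[0,-1.5,0],1],[[0,0,0],[0,-3,0],1],[[0,0,0],[0,-4.7,0],1],[[0,0,0],[0,-4.7,0],1],[[0,0,0],[0,-4.7,0],1]]'

```text
time_s: 26.45
eef_pos: [0.6118, 0.351, 0.1345]
eef_rot: [-0.002, 1.0, -0.022, 0.001]
wrist_force: [0.2, 8.5, 4.8]
opening: 0.175
grasp_force: 60.1
```

```bash
cat > m.py <<'E'
from h import *
c=shot('wrist','p7.png'); im=c['pixels'].mean(2); d=np.array([.0455,.999])
h=cv2.cvtColor(c['pixels'],cv2.COLOR_RGB2HSV)
red=cv2.inRange(h,(0,150,90),(6,255,255))|cv2.inRange(h,(174,150,90),(180,255,255)); red[:90]=0
for v in (130,150,172):
    u=np.nonzero(red[v])[0]; m=(u[0]+u[-1])/2; print('red',v,m,ray(c,(m,v),.12)[:2]@d*1000)
for v in (220,235,250):
    g=im[v,295:340]; print(v,g.round().astype(int).tolist(),[ray(c,(x,v),.120)[:2]@d*1000 for x in (310,315,320)])
s=telemetry.get_obs(); print(s['time_s'],s['eef_pos'],s['wrist_force'])
E
python3 m.py
```

```text
red 130 314.5 379.1469119666298
red 150 315.0 378.9397499241866
red 172 315.0 378.94713335670195
220 [236, 235, 235, 235, 234, 178, 77, 78, 78, 76, 76, 76, 76, 54, 21, 22, 89, 115, 115, 115, 114, 115, 115, 115, 102, 64, 20, 20, 20, 19, 20, 20, 20, 21, 20, 32, 75, 92, 92, 92, 92, 93, 92, 92, 92] [np.float64(381.2643929075572), np.float64(378.9644612779356), np.float64(376.6648005607746)]
235 [106, 106, 105, 106, 98, 75, 42, 24, 18, 19, 18, 20, 20, 19, 20, 19, 70, 105, 114, 114, 115, 114, 113, 114, 100, 61, 19, 19, 20, 18, 19, 20, 20, 20, 19, 32, 74, 92, 92, 91, 92, 92, 91, 92, 92] [np.float64(381.30064528845185), np.float64(378.97024925928565), np.float64(376.6401313638895)]
250 [93, 93, 93, 93, 93, 83, 51, 18, 18, 19, 18, 20, 19, 19, 17, 19, 52, 97, 114, 115, 114, 114, 114, 114, 114, 79, 19, 19, 19, 19, 19, 17, 18, 20, 17, 43, 80, 92, 92, 92, 92, 92, 92, 92, 93] [np.float64(381.3381056018141), np.float64(378.9762296101126), np.float64(376.61463931810135)]
26.5 [0.61180261 0.35095564 0.13447719] [-0.60410735  7.34030168  4.73150722]
```

Request:
send_rows --series '[[[0,0,0],[0,0,0],1],[[0,0,0],[0,0,0],1],[[0,0,0],[0,0,0],1],[[0,0,0],[0,0,0],1],[[0,0,0],[0,0,0],1],[[0,0,0],[0,0,0],1]]'

```text
time_s: 27.25
eef_pos: [0.6118, 0.351, 0.1345]
eef_rot: [-0.002, 1.0, -0.022, 0.001]
wrist_force: [0.4, 8.4, 4.8]
opening: 0.172
grasp_force: 60.2
```

```bash
python3 m.py | cut -c1-120; python3 -c "
from h import *
shot('scene'); print(spotter.landmark_of('drawer_handle','scene')[:1])
print(ctrl.hand_in())"
```

```text
red 130 314.5 379.1620728706587
red 150 315.0 378.9548149849921
red 172 315.0 378.9620898562904
220 [236, 236, 235, 235, 234, 177, 78, 77, 76, 77, 76, 76, 75, 53, 23, 21, 89, 115, 115, 115, 115, 115, 115, 115, 103, 6
235 [106, 106, 106, 106, 98, 75, 43, 22, 19, 19, 20, 18, 19, 18, 21, 18, 70, 105, 114, 115, 114, 114, 113, 114, 101, 62,
250 [94, 93, 93, 93, 92, 83, 51, 19, 19, 20, 18, 18, 18, 20, 17, 20, 52, 97, 114, 114, 115, 115, 114, 115, 114, 79, 19, 
27.3 [0.61178876 0.35097413 0.13451163] [0.36216519 6.95044479 4.47257447]
[{'xyz': [0.6079, 0.29, 0.0649], 'conf': 0.65}]
the job is handed in; nothing more can be done
None
```

Job handed in at 27.3 s: the white cup was set down inside the circle, honeycomb up, the drawer was pushed fully home, and the gripper is holding the shutter with its white line within about 0.2 mm of the red pointer.

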